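# Index the tool carousel and put the sharpening stone back

### The arm

A 6-joint arm with a two-finger parallel gripper is mounted at the origin on the work surface. World frame = base frame: x ahead of the robot, y to its left, z up, the work surface at z = 0. Lengths are in m, angles in rad, forces in N, time in s.
With the tool pointing down it reaches from about 0.3 to 0.875 m from the base axis. Payload 6.4 kg.
Tool frame: the origin (TCP) lies on the centre line of the jaws, within the pads' length; the fingertips stand 11 mm ahead of it and the grasp point (between the pads) lies 8 mm behind it; z points along the fingers, y is the line along which they close (so a half turn about z gives the same grasp; the last joint's range is limited). The gripper opens to 88 mm and grips with 3 to 60 N. Pads are 18 mm wide; open, the fingers measure 123 mm over their backs; the gripper's body (75 mm by 187 mm) begins 45 mm behind the grasp point.
Start: joints at [-1.427, 0.181, 1.607, -0, 1.354, -0.206], TCP at [0.197, -0.54, 0.25] pointing down, gripper open.
Joint ranges: [-2.99, 2.99], [-0.89, 2.07], [0.3, 2.58], [-1.14, 4.28], [0, 2.63], [-3.12, 3.12]. Speed limits (rad/s): [2.57, 2.57, 3.01, 3.14, 3.14, 3.14].

### API

Orientations are given as [roll, pitch, yaw] about the fixed x, y, z axes, in that order (R = Rz(yaw) Ry(pitch) Rx(roll)).
In Python, from plant import robot, eyes gives the robot as it stands.
- The arm moves only by the tool drive_tool, never from a script. Its argument "commands" is a list of rows, each a list of 3 entries, a list of its own where there are three numbers: the closure, from -1 (fully open) to 1 (shut), then the shift along the tool's x, y, z as a fraction of full scale, then the turn, a rotation vector about the tool's x, y, z as a fraction of full scale. A call has exactly 8 rows; each row is the pose to reach, as a shift and turn from the pose commanded when the call began, along the tool's axes at that moment; what a row does not reach only later rows make up. Full scale, the value 1, is 25 cm for a shift and 2 rad for a turn. A row lasts 1/8 s, in which the tool goes at most 62.5 mm and 10.7 degrees, less where a joint would pass 70% of its speed; a pose out of reach is approached as far as the arm can. A call with a number of a shift or a turn outside -1 to 1 is refused whole. A call with a gripper value outside its range is refused whole. The fingers move at their own pace and stop on an object; "force" is the grip in N (left out, the last holds). Time passes only in rows, so rows that repeat a pose let the fingers close, or fill a call up. It gives the time, the measured TCP pose, the force, the opening and the grip force at its end, in the units of the state.
- robot.get_state(): the state, without advancing time (a new reading comes with each control period).
- eyes.get_image(name): name is "scene" or "top" or "wrist"; returns the picture (384x512x3 uint8, red, green, blue); there is no depth.
- eyes.camera_model(name): a dict with "vertical_fov" (degrees; the focal length in pixels is half the picture's height over the tangent of half this angle, whatever the lens; pixels are square), "cx", "cy" (the principal point, pixels), "rvec" (rotation vector, rad) and "tvec" (3), from world to camera coordinates, as OpenCV has them. Camera axes: x right, y down, z forward; pixel columns grow to the right and rows downward; lengths in m; the calibration is good to about 2 mm. A picture is of the moment at which its call begins: read the wrist's pose just before it. camera_model takes no time and is no camera call; for the wrist camera it gives the pose at the moment of the call.
- robot.finish_job(): hands the job in; it is judged then, once.
The state is a dict: "time": time; "joint_positions": joint angles; "joint_vel": joint speeds; "effort": joint torques, N m; "position": TCP position; "eef_rot": TCP orientation; "wrist_force": force on the tool from outside, world axes, zero at the start; "moment": the same for the moment, N m; "finger_gap": opening from 0.0 (shut) to 1.0 (fully open); "gripper_force": force on a finger pad.
Only numpy, scipy, OpenCV 4.12 (cv2) and the standard library are available. Lean on these libraries where they do the work, as an engineer would, in place of code of your own. Each camera call takes 0.05 s, during which the arm holds its last target. There are 200 camera calls.

### The job

First turn the tool carousel on the jeweller's bench by its top knob until its empty rectangular pocket faces squarely into the gap in the guard rail, and let go of the knob. Then take the sharpening stone out of its upright stand, lower it by hand (do not drop it) into that leaning pocket until it stands on the pocket's floor, and let go, leaving the pocket still facing the gap. Do not disturb the jar, the steel block or the hammer.

Things in the scene. Friction and masses are not known exactly. Their poses are not given: they have to be found in the camera images.
- carousel_base: Fixed dark wood disc, 336 mm across and 12 mm thick, under the carousel; origin at its underside centre, on the vertical turning axis; its -x direction points at the loading gate, which looks between the robot and the stand. Round it runs a fixed thin steel guard rail (8 mm bar 158 mm from the axis, top 154 mm above the bench, four thin posts), open at the gate.
- gate (a point): Middle of the loading gate (the 100 degree gap in the guard rail), on the base disc's top face 158 mm from the turning axis in the base's -x direction.
- rotor (a joint): Turning angle of the carousel (rad), positive anticlockwise from above, no stops. 0 (or any full turn) = the empty pocket faces the middle of the gate squarely. Starts between 0.75 and 5.5. Friction of about 0.15 N m: it stays where it is left.
- knob (a point): Centre of the square wooden knob on the central post, on the turning axis, 218 mm above the bench: 36 x 36 x 46 mm tall (top at 241 mm), sides parallel to this frame's x and y; it turns with the carousel and stands above all else on it. Three round cups with tools fixed in them lean outwards at 90 degree steps from the pocket, reaching 130 mm from the axis and up to 170 mm high.
- pocket (a point): The empty pocket: rectangular wooden sleeve on the turning part, leaning outwards 32 degrees from vertical, open at its upper end. Origin: centre of its inner floor, 52 mm from the turning axis, 48 mm above the bench. z: along it, up and outwards to its mouth 72 mm from the floor; x: thickness (inside 28 mm), +x towards the post; y: width (inside 47 mm), horizontal. Walls 4 mm.
- stone: The sharpening stone: a plain grey bar 22 (x) x 40 (y) x 130 (z) mm, about 0.27 kg. Origin: centre of its lower end face; z along its length, up. It starts upright in the stand, its foot 10 mm above the bench, with its top 85 mm out of the stand.
- stand: Fixed dark wooden block, 80 (x) x 100 (y) x 55 (z) mm, origin at its underside centre, with a slot from above (26 x 44 mm, 45 mm deep) in which the stone stands upright.
- jar: Bystander: amber glass jar, 60 mm across, 85 mm tall, origin at its underside centre. Leave it alone.
- bench_block: Bystander: flat square steel block, 75 x 75 x 22 mm, origin at its underside centre. Leave it alone.
- hammer: Bystander: hammer 200 mm long lying flat on the bench along its own x axis, handle to -x. Leave it alone.
Things that resemble listed ones, but are neither listed nor needed, are in the scene too. What is shaped like the stand but pink is not meant.

How it is judged:
By the outcome, as a careful person would: the job done as asked, in the order asked, and still so for the second after the job is handed in, with the robot touching nothing.
It also fails if it takes over 56 s, if anything falls off the work surface, if the arm or the gripper's body presses on something with over 40 N, if the wrist force passes 120 N, or if a joint passes its speed limit or range.

## Working session

There is one attempt and no reset: what is moved stays moved. The work goes in short steps, Python scripts to look and compute and a tool call to move; the robot and the scene stay as the last step left them, time stands still between calls to the robot, and variables do not carry over. Pictures are saved under pics/ and viewed, at most 13 in all, crops included, and the job is handed in when it is done.

Besides the shell and the picture viewer there is one more tool, called by a JSON object that holds its "fn" and its "kwargs", one argument or row to a line. drive_tool: Moves the arm, as the interface text tells. Shift numbers are shares of 25 cm and turn numbers shares of 2 rad, none past 1 either way. Its arguments: {"type":"object","properties":{"commands":{"type":"array","items":{"type":"array"}},"force":{"type":"number"}},"required":["commands"]}

```bash
ls; mkdir -p pics; cat > h.py <<'E'
import numpy as np, cv2
from plant import robot, eyes
from scipy.spatial.transform import Rotation as Rn
def cam(n):
    m=eyes.camera_model(n); f=192/np.tan(np.radians(m["vertical_fov"])/2)
    return m,np.array([[f,0,m["cx"]],[0,f,m["cy"]],[0,0,1.]]),Rn.from_rotvec(m["rvec"]).as_matrix(),np.array(m["tvec"],float)
def ray(c,uv):
    m,K,R,t=c; d=R.T@np.linalg.inv(K)@np.array([uv[0],uv[1],1.]); return -R.T@t,d/np.linalg.norm(d)
def onz(c,uv,z):
    o,d=ray(c,uv); return o+d*(z-o[2])/d[2]
def proj(c,p):
    m,K,R,t=c; q=K@(R@np.array(p,float)+t); return q[:2]/q[2]
def tri(c1,u1,c2,u2):
    a,d=ray(c1,u1); b,e=ray(c2,u2); s=np.linalg.lstsq(np.c_[d,-e],b-a,rcond=None)[0]
    p,q=a+d*s[0],b+e*s[1]; return (p+q)/2,np.linalg.norm(p-q)
E
python3 - <<'E'
from h import *
print(robot.get_state())
for n in("scene","top","wrist"):
    m=eyes.camera_model(n);print(n,m)
    cv2.imwrite(f"pics/{n}0.png",eyes.get_image(n)[:,:,::-1])
E
```

```text
pics
{'time': 0.0, 'joint_positions': array([-1.42729668e+00,  1.81523614e-01,  1.60795806e+00,  2.04688543e-05,
        1.35377361e+00, -2.06300567e-01]), 'joint_vel': array([-5.40223826e-05,  1.99199891e-03, -4.65667774e-05, -3.88393245e-04,
        1.01762742e-03, -8.79977406e-04]), 'effort': array([ 8.49325315e-04, -4.33867979e+01, -3.41845965e+01,  7.02854223e-02,
        3.84089816e-02, -1.38838873e-04]), 'position': array([ 0.19700913, -0.53967867,  0.24884404]), 'eef_rot': array([-3.13996937e+00, -3.60131792e-04,  3.49795498e-01]), 'wrist_force': array([-0.3559773 , -0.36242632, -0.17263105]), 'moment': array([ 0.03749955,  0.00211791, -0.026875  ]), 'gripper_force': 0.0, 'finger_gap': 0.9960234859233956}
scene {'vertical_fov': 55.765740649403035, 'cx': 250.38843236748718, 'cy': 197.42428577053158, 'rvec': array([ 1.70816942,  1.71582057, -0.79405849]), 'tvec': array([-0.02501644, -0.20909198,  1.61208386])}
top {'vertical_fov': 43.47343976331847, 'cx': 258.50711774812265, 'cy': 185.07702628487175, 'rvec': array([ 2.17838808, -2.16606019,  0.12695837]), 'tvec': array([0.0035986 , 0.49506187, 1.45844592])}
wrist {'vertical_fov': 66.61576105544079, 'cx': 254.37354703839284, 'cy': 190.4756382017346, 'rvec': array([-2.3748025 ,  1.66288155,  0.23879035]), 'tvec': array([-0.57405753, -0.03832801,  0.38998303])}
```

View pics/scene0.png

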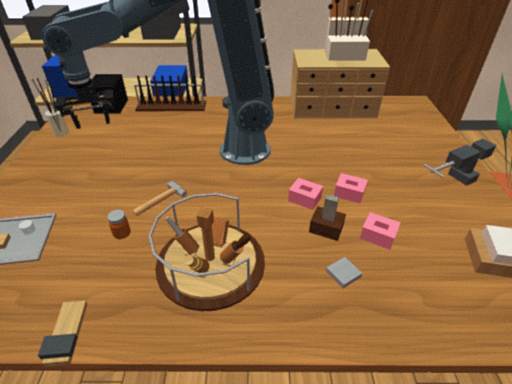

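View pics/top0.png

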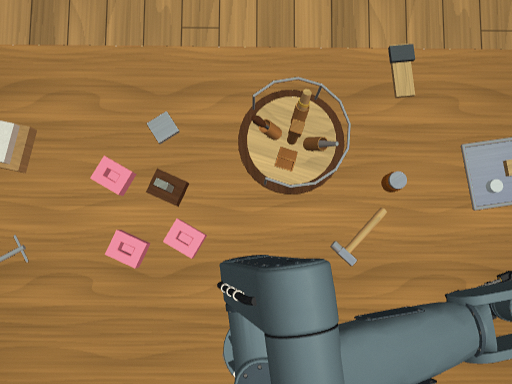

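The scene view shows the carousel around (210,262), the stone in its dark stand around (330,212), and the jar, hammer and steel block. In the top view the carousel is at (295,140), with its gap to the left, the pocket's square sleeve is at about (286,158), and the stand is at (167,186).

```bash
python3 - <<'E'
from h import *
t=cv2.imread("pics/top0.png"); s=cv2.imread("pics/scene0.png")
a=cv2.resize(t[70:205,230:360],None,fx=4.4,fy=4.4,interpolation=cv2.INTER_CUBIC)
b=cv2.resize(t[160:215,140:195],(200,200),interpolation=cv2.INTER_CUBIC)
c=cv2.resize(s[185:245,300:355],(200,218),interpolation=cv2.INTER_CUBIC)
im=np.zeros((600,790,3),np.uint8); im[:a.shape[0],:a.shape[1]]=a; im[:200,585:785]=b; im[220:438,585:785]=c
cv2.imwrite("pics/c1.png",im)
ct=cam("top"); hsv=cv2.cvtColor(t,cv2.COLOR_BGR2HSV)
for p in[(295,140),(286,158),(163,185)]: print(p,onz(ct,p,.012),hsv[p[1],p[0]])
print(onz(ct,(292,138),.241), onz(ct,(163,185),.14))
E
```

```text
(295, 140) [ 0.6398847  -0.10784688  0.012     ] [ 14 163  86]
(286, 158) [ 0.58239163 -0.07945501  0.012     ] [ 15 167 156]
(163, 185) [0.49491754 0.30286667 0.012     ] [ 38  20 138]
[ 0.59889521 -0.07986699  0.241     ] [0.48146444 0.27877075 0.14      ]
```

View pics/c1.png

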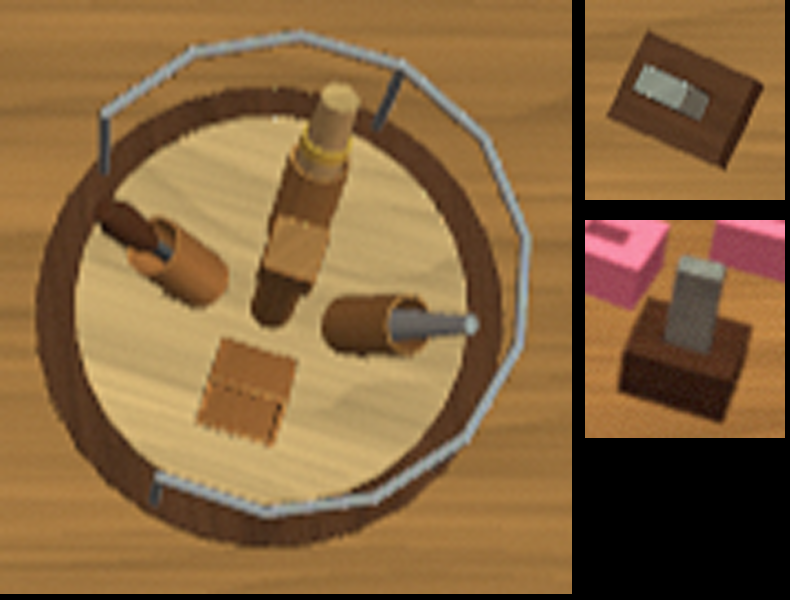

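The crop (4.4x, offset 230,70) shows the rail ends at about (104,113) and (156,478), the knob's top face centred at (300,252), and the pocket pointing down, slightly left of vertical. The stone's top face in the stand is centred at about (662,87).

```bash
python3 - <<'E'
from h import *
from scipy.optimize import least_squares
t=cv2.imread("pics/top0.png"); s=cv2.imread("pics/scene0.png")
ct=cam("top"); cs=cam("scene"); print("camtop",ray(ct,(0,0))[0],"camscene",ray(cs,(0,0))[0])
hsv=cv2.cvtColor(t,cv2.COLOR_BGR2HSV)
# base disc dark ring outline
m=((hsv[...,2]<100)&(hsv[...,1]>80)&(hsv[...,0]<25)).astype(np.uint8)
roi=np.zeros_like(m); roi[60:200,225:365]=1; m=cv2.morphologyEx(m*roi,cv2.MORPH_OPEN,np.ones((2,2),np.uint8))
c=max(cv2.findContours(m,0,1)[0],key=cv2.contourArea)[:,0]; 
P=np.array([onz(ct,p,.012)[:2] for p in c])
f=lambda q:np.hypot(P[:,0]-q[0],P[:,1]-q[1])-.168
r=least_squares(f,[.63,-.1],loss='soft_l1',f_scale=.002); print("disc",r.x,np.median(abs(f(r.x))),len(P))
C=r.x
cr=lambda x,y:(230+x/4.4-.4,70+y/4.4-.4)
print("knob",onz(ct,cr(300,252),.241)[:2])
for e in[(104,113),(156,478),(402,66)]:
    p=onz(ct,cr(*e),.152)[:2]-C; print("rail",p,np.hypot(*p),np.degrees(np.arctan2(p[1],p[0])))
# stand mask
m=((hsv[...,2]<95)&(hsv[...,1]>60)).astype(np.uint8)[160:215,140:195]
c=max(cv2.findContours(m,0,1)[0],key=cv2.contourArea)[:,0]+[140,160]
rc=cv2.minAreaRect(c.astype(np.float32)); print("stand rect",rc)
cr2=lambda x,y:(140+(x-585)/200*55-.4,160+y/200*55-.4)
for q in[(648,31),(762,86),(725,150),(610,105)]: print("stand top?",onz(ct,cr2(*q),.055)[:2])
for q in[(647,66),(692,82),(684,109),(636,91)]: print("stone top",onz(ct,cr2(*q),.14)[:2])
E
```

```text
camtop [0.33827184 0.02229774 1.50241096] camscene [1.35918151 0.03936162 0.89119915]
disc [ 0.63615055 -0.11367239] 0.011836545891239642 415
knob [ 0.62921156 -0.09539142]
rail [0.10518241 0.13791644] 0.17344821279788458 52.668930862366835
rail [-0.13493077  0.10303769] 0.16977360852844478 142.6334267414814
rail [ 0.13848644 -0.05748398] 0.14994299425130697 -22.542722337638963
stand rect ((167.20623779296875, 187.12957763671875), (35.522377014160156, 25.554363250732422), 25.016895294189453)
stand top? [0.54163869 0.31445201]
stand top? [0.49618813 0.21877654]
stand top? [0.44276822 0.24823001]
stand top? [0.47956067 0.34416919]
stone top [0.50207543 0.29732142]
stone top [0.48971287 0.26190303]
stone top [0.46848563 0.2676075 ]
stone top [0.48236798 0.30534982]
```

```bash
python3 - <<'E'
from h import *
from scipy.optimize import least_squares
ct=cam("top"); cs=cam("scene")
V=np.array([(105,112),(192,52),(300,37),(402,66),(488,138),(527,240),(520,345),(465,437),(375,497),(270,512),(157,480)])
px=np.array([(230+x/4.4-.4,70+y/4.4-.4) for x,y in V])
W=np.array([onz(ct,p,.150)[:2] for p in px])
def f(q):
    a=q[2]-np.radians(26)*np.arange(11); return (W-np.c_[q[0]+q[3]*np.cos(a),q[1]+q[3]*np.sin(a)]).ravel()
r=least_squares(f,[.63,-.1,.8,.158]); print(r.x,np.degrees(r.x[2]),"gate dir",np.degrees(r.x[2])+50,"rms",np.sqrt(np.mean(r.fun**2)))
print(np.round(r.fun.reshape(-1,2)*1000,1))
# pocket corners (crop), mouth outer
cr=lambda x,y:(230+x/4.4-.4,70+y/4.4-.4)
C=np.array([*r.x[:2]])
# light disc ellipse check at z .012.. outer bounds
for q in[(37,308),(268,86),(502,310)]: p=onz(ct,cr(*q),.012)[:2]-C; print(p,np.hypot(*p))
# knob corners
for q in[(283,213),(330,230),(318,288),(270,272)]: print("knob",onz(ct,cr(*q),.241)[:2]-C)
for n in(C.tolist()+[.241],C.tolist()+[.0]): print("scene proj",proj(cs,n))
a=r.x[2]+np.radians(50)
for deg in range(180,250,5):
    th=np.radians(deg); d=np.array([np.cos(th),np.sin(th)]); h=.048+.072*np.cos(np.radians(32)); rr=.052+.072*np.sin(np.radians(32))
    u=proj(ct,[*(C+d*rr),h]); print(deg,np.round((u+.4-[230,70])*4.4))
E
```

```text
[ 0.63701413 -0.09542304  0.85109504  0.15841838] 48.764153757241175 gate dir 98.76415375724117 rms 0.0011696606938697337
[[ 1.2 -0.1]
 [ 0.4  0.8]
 [-0.9 -0. ]
 [ 0.   1.4]
 [-0.1 -1.9]
 [-1.8 -0.1]
 [-0.2  0.2]
 [ 0.9  0.8]
 [ 1.2 -0. ]
 [ 0.7 -3. ]
 [-1.4  1.9]]
[0.00282853 0.16682437] 0.16684835148629162
[0.16713951 0.00139861] 0.1671453658172987
[ 0.00382552 -0.16594058] 0.16598466800019354
knob [0.01628154 0.01029536]
knob [ 0.00595996 -0.01826878]
knob [-0.029943   -0.01080816]
knob [-0.02029593  0.01828271]
scene proj [203.30527121 205.97621787]
scene proj [210.27037149 263.53425141]
180 [282. 418.]
185 [294. 418.]
190 [306. 417.]
195 [317. 414.]
200 [328. 411.]
205 [339. 406.]
210 [350. 401.]
215 [360. 395.]
220 [369. 388.]
225 [378. 380.]
230 [386. 371.]
235 [393. 362.]
240 [399. 352.]
245 [404. 342.]
```

```bash
cat >> h.py <<'E'
def go(p,R):
    """print shift/turn fractions from measured pose to target TCP pose"""
    s=robot.get_state(); R0=Rn.from_euler('xyz',s["eef_rot"])
    d=R0.inv().apply(np.array(p)-s["position"])/.25; w=(R0.inv()*R).as_rotvec()/2
    print("t",round(s["time"],2),"shift",np.round(d,3),"turn",np.round(w,3),"pos",np.round(s["position"],4),"rpy",np.round(np.degrees(s["eef_rot"]),1),"q",np.round(s["joint_positions"],2))
down=lambda yaw:Rn.from_euler('xyz',[np.pi,0,np.radians(yaw)])
C=np.array([.637,-.0955]); GA=np.radians(98.76)
E
python3 -c "
from h import *
go([*C,.32],down(74))"
```

```text
t 0.15 shift [ 2.262 -1.067 -0.282] turn [-0.001 -0.    -0.471] pos [ 0.197  -0.5398  0.249 ] rpy [-179.9   -0.    20. ] q [-1.43  0.18  1.61 -0.    1.35 -0.21]
```

{"fn": "drive_tool", "kwargs": {
  "commands": [
    [-1, [0.125, -0.06, -0.035], [0, 0, 0]],
    [-1, [0.25, -0.12, -0.07], [0, 0, 0]],
    [-1, [0.375, -0.18, -0.105], [0, 0, 0]],
    [-1, [0.5, -0.24, -0.14], [0, 0, 0]],
    [-1, [0.625, -0.3, -0.175], [0, 0, 0]],
    [-1, [0.75, -0.36, -0.21], [0, 0, 0]],
    [-1, [0.875, -0.42, -0.245], [0, 0, 0]],
    [-1, [1, -0.48, -0.28], [0, 0, 0]]
  ]
}}

```text
time: 1.15
position: [0.3914, -0.3408, 0.3198]
eef_rot: [-3.141, 0.0, 0.35]
wrist_force: [-0.3, -1.0, 0.9]
finger_gap: 1.002
gripper_force: 0.0
```

{"fn": "drive_tool", "kwargs": {
  "commands": [
    [-1, [0.125, -0.06, 0], [0, 0, 0]],
    [-1, [0.25, -0.12, 0], [0, 0, 0]],
    [-1, [0.375, -0.18, 0], [0, 0, 0]],
    [-1, [0.5, -0.24, 0], [0, 0, 0]],
    [-1, [0.625, -0.3, 0], [0, 0, 0]],
    [-1, [0.75, -0.36, 0], [0, 0, 0]],
    [-1, [0.85, -0.42, 0], [0, 0, 0]],
    [-1, [0.9, -0.45, 0], [0, 0, 0]]
  ]
}}

```text
time: 2.15
position: [0.5641, -0.1578, 0.3193]
eef_rot: [-3.141, 0.001, 0.351]
wrist_force: [-0.7, 0.2, -1.2]
finger_gap: 1.004
gripper_force: 0.0
```

```bash
python3 - <<'E'
from h import *
go([*C,.32],down(74))
cv2.imwrite("pics/w1.png",eyes.get_image("wrist")[:,:,::-1])
E
```

```text
t 2.15 shift [ 0.359 -0.134 -0.003] turn [-0.    0.   -0.47] pos [ 0.5641 -0.1578  0.3193] rpy [-180.     0.    20.1] q [-0.48  0.16  1.5   0.    1.49  0.74]
```

View pics/w1.png

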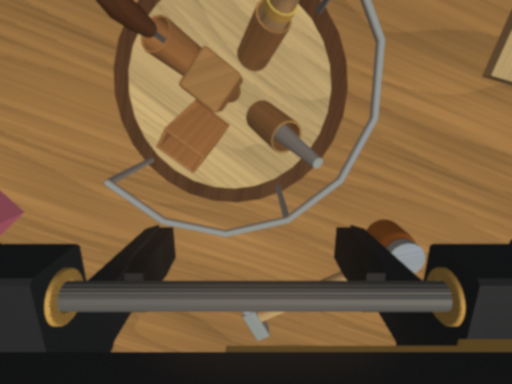

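The wrist view shows the knob's top face with corners at about (208,47), (242,77), (217,109) and (181,84), and the pocket below it at about (193,135).

```bash
python3 - <<'E'
from h import *
c=cam("wrist"); 
P=np.array([onz(c,q,.241)[:2] for q in[(208,47),(242,77),(217,109),(181,84)]]); print(P,P.mean(0))
for i in range(4):
    d=P[(i+1)%4]-P[i]; print(np.hypot(*d),np.degrees(np.arctan2(d[1],d[0]))%90)
print("rail end",onz(c,(108,183),.15)[:2],"expect",C+.158*np.array([np.cos(GA+.8727),np.sin(GA+.8727)]))
# pocket mouth: lower edge corners (157,148),(194,171)
for q in[(157,148),(194,171)]: print(onz(c,q,.09)[:2]-C)
E
```

```text
[[ 0.6565086  -0.09002061]
 [ 0.64663165 -0.11757561]
 [ 0.62062355 -0.10802566]
 [ 0.62790045 -0.0795415 ]] [ 0.63791606 -0.09879085]
0.029271695941518027 70.28003742864173
0.027706008216251722 69.83719474029033
0.029398992906096117 75.66906163369954
0.030466997524481065 69.88230553683812
rail end [ 0.50195805 -0.01120487] expect [ 0.50190672 -0.01356218]
[-0.0949846   0.06009928]
[-0.10726354  0.00820989]
```

{"fn": "drive_tool", "kwargs": {
  "commands": [
    [-1, [0.06, -0.025, 0], [0, 0, -0.06]],
    [-1, [0.12, -0.05, 0], [0, 0, -0.12]],
    [-1, [0.18, -0.07, 0], [0, 0, -0.18]],
    [-1, [0.24, -0.09, 0], [0, 0, -0.24]],
    [-1, [0.3, -0.11, 0], [0, 0, -0.3]],
    [-1, [0.36, -0.13, 0], [0, 0, -0.36]],
    [-1, [0.36, -0.13, 0], [0, 0, -0.42]],
    [-1, [0.36, -0.13, 0], [0, 0, -0.46]]
  ]
}}

```text
time: 3.2
position: [0.6367, -0.0984, 0.3194]
eef_rot: [-3.141, 0.0, 1.272]
wrist_force: [0.3, -0.3, 0.9]
finger_gap: 1.0
gripper_force: 0.0
```

```bash
python3 - <<'E'
from h import *
go([.6375,-.097,.217],down(73))
E
```

```text
t 3.2 shift [0.006 0.002 0.41 ] turn [-0.     0.    -0.001] pos [ 0.6367 -0.0984  0.3194] rpy [-180.     0.    72.9] q [-0.34  0.29  1.34 -0.    1.52 -0.04]
```

{"fn": "drive_tool", "kwargs": {
  "commands": [
    [-1, [0.005, 0, 0.08], [0, 0, 0]],
    [-1, [0.005, 0, 0.16], [0, 0, 0]],
    [-1, [0.005, 0, 0.24], [0, 0, 0]],
    [-1, [0.005, 0, 0.32], [0, 0, 0]],
    [-1, [0.005, 0, 0.38], [0, 0, 0]],
    [-1, [0.005, 0, 0.41], [0, 0, 0]],
    [-1, [0.005, 0, 0.41], [0, 0, 0]],
    [0.2, [0.005, 0, 0.41], [0, 0, 0]]
  ],
  "force": 25
}}

```text
time: 4.2
position: [0.6379, -0.0966, 0.2182]
eef_rot: [3.14, 0.0, 1.27]
wrist_force: [-0.4, 0.0, -0.1]
finger_gap: 0.907
gripper_force: 0.0
```

{"fn": "drive_tool", "kwargs": {
  "commands": [
    [1, [0, 0, 0], [0, 0, 0]],
    [1, [0, 0, 0], [0, 0, 0]],
    [1, [0, 0, 0], [0, 0, 0]],
    [1, [0, 0, 0], [0, 0, 0]],
    [1, [0, 0, 0], [0, 0, 0]],
    [1, [0, 0, 0], [0, 0, 0]],
    [1, [0, 0, 0], [0, 0, 0]],
    [1, [0, 0, 0], [0, 0, 0]]
  ],
  "force": 25
}}

```text
time: 5.2
position: [0.6368, -0.0962, 0.2172]
eef_rot: [-3.14, 0.0, 1.27]
wrist_force: [-5.2, 1.2, 3.6]
finger_gap: 0.406
gripper_force: 25.0
```

```bash
python3 - <<'E'
from h import *
go([.6375,-.097,.217],down(8.76))
print(robot.get_state()["moment"])
E
```

```text
t 5.2 shift [-0.002  0.004  0.001] turn [-0.001  0.     0.559] pos [ 0.6368 -0.0962  0.2172] rpy [-179.9    0.    72.8] q [-0.33  0.36  1.45 -0.    1.33 -0.03]
[0.16192942 0.92282932 0.03850157]
```

{"fn": "drive_tool", "kwargs": {
  "commands": [
    [1, [0, 0, 0], [0, 0, 0.06]],
    [1, [0, 0, 0], [0, 0, 0.13]],
    [1, [0, 0, 0], [0, 0, 0.21]],
    [1, [0, 0, 0], [0, 0, 0.29]],
    [1, [0, 0, 0], [0, 0, 0.37]],
    [1, [0, 0, 0], [0, 0, 0.45]],
    [1, [0, 0, 0], [0, 0, 0.52]],
    [1, [0, 0, 0], [0, 0, 0.56]]
  ]
}}

```text
time: 6.2
position: [0.6356, -0.0948, 0.2172]
eef_rot: [-3.138, 0.004, 0.148]
wrist_force: [-11.0, 5.6, 7.0]
finger_gap: 0.404
gripper_force: 25.0
```

```bash
python3 - <<'E'
from h import *
go([.6375,-.097,.217],down(8.76)); print(robot.get_state()["moment"],robot.get_state()["wrist_force"])
im=eyes.get_image("wrist")[:,:,::-1]; tp=eyes.get_image("top")[:,:,::-1]
cv2.imwrite("pics/w2.png",im);cv2.imwrite("pics/t2.png",tp)
b=cv2.resize(tp[70:205,230:360],None,fx=4.4,fy=4.4,interpolation=cv2.INTER_CUBIC)
cv2.imwrite("pics/t2c.png",b)
E
```

```text
t 6.2 shift [0.006 0.01  0.001] turn [-0.002  0.002 -0.003] pos [ 0.6356 -0.0948  0.2172] rpy [-179.8    0.2    8.5] q [-0.33  0.36  1.45  0.    1.33  1.09]
[0.97484979 1.80654119 0.0900246 ] [-10.98913197   5.556153     6.96078516]
```

View pics/w2.png

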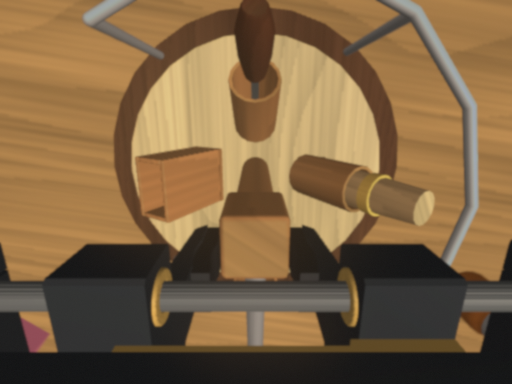

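The wrist view shows the pocket facing left, the radial cup straight up at x≈255, and rail vertices at (92,20), (412,10), (470,105) and (473,205). I'll use these to check the gate direction.

```bash
python3 - <<'E'
from h import *
from scipy.optimize import least_squares
c=cam("wrist")
W=np.array([onz(c,p,.150)[:2] for p in[(92,20),(412,10),(470,105),(473,205)]]); k=np.array([0,3,4,5])
def f(q):
    a=q[2]-np.radians(26)*k; return (W-np.c_[q[0]+.158*np.cos(a),q[1]+.158*np.sin(a)]).ravel()
r=least_squares(f,[.636,-.095,.85]); print(r.x[:2],np.degrees(r.x[2])+50,np.round(r.fun*1000,1))
ax=np.array([.6355,-.0942])
for X in (C,ax):
  for w in W: d=w-X; print(np.round(np.hypot(*d),4),np.round(np.degrees(np.arctan2(d[1],d[0])),1),end=' | ')
  print()
# pocket: mouth rim corners predicted for given heading
for deg in(94,98.76,103):
    th=np.radians(deg); o=np.array([np.cos(th),np.sin(th),0]); tn=np.array([-o[1],o[0],0]); z=o*np.sin(.5585)+[0,0,np.cos(.5585)]; x=-o*np.cos(.5585)+[0,0,np.sin(.5585)]
    F=np.array([*ax,.048])+.052*o
    print(deg,[np.round(proj(c,F+z*.072+sx*x*.018+sy*tn*.0275)).tolist() for sx in(1,-1) for sy in(1,-1)])
E
```

```text
[ 0.63723978 -0.09553703] 98.83640176142578 [ 0.3 -0.5  0.6  1.8  0.1 -0.3 -1.  -1. ]
0.158 48.5 | 0.1579 -28.5 | 0.1585 -55.1 | 0.1589 -81.5 | 
0.158 47.8 | 0.1598 -28.6 | 0.1604 -54.9 | 0.1604 -81.0 | 
94 [[165.0, 218.0], [165.0, 155.0], [138.0, 208.0], [136.0, 148.0]]
98.76 [[168.0, 225.0], [162.0, 162.0], [141.0, 217.0], [134.0, 158.0]]
103 [[171.0, 230.0], [161.0, 169.0], [145.0, 224.0], [133.0, 167.0]]
```

{"fn": "drive_tool", "kwargs": {
  "commands": [
    [1, [0, 0, 0], [0, 0, -0.002]],
    [1, [0, 0, 0], [0, 0, -0.003]],
    [-1, [0, 0, 0], [0, 0, -0.003]],
    [-1, [0, 0, 0], [0, 0, -0.003]],
    [-1, [0, 0, 0], [0, 0, -0.003]],
    [-1, [0, 0, 0], [0, 0, -0.003]],
    [-1, [0, 0, -0.1], [0, 0, -0.003]],
    [-1, [0, 0, -0.3], [0, 0, -0.003]]
  ]
}}

```text
time: 7.3
position: [0.6361, -0.0961, 0.2901]
eef_rot: [-3.139, 0.005, 0.156]
wrist_force: [1.5, 0.5, 0.4]
finger_gap: 0.997
gripper_force: 0.0
```

{"fn": "drive_tool", "kwargs": {
  "commands": [
    [-1, [0, 0, -0.15], [0, 0, 0]],
    [-1, [0, -0.05, -0.25], [0, 0, -0.06]],
    [-1, [0, -0.1, -0.25], [0, 0, -0.14]],
    [-1, [0, -0.2, -0.25], [0, 0, -0.22]],
    [-1, [0, -0.3, -0.25], [0, 0, -0.3]],
    [-1, [0, -0.4, -0.25], [0, 0, -0.38]],
    [-1, [0, -0.5, -0.25], [0, 0, -0.46]],
    [-1, [0, -0.6, -0.25], [0, 0, -0.54]]
  ]
}}

```text
time: 8.3
position: [0.6141, 0.0525, 0.3547]
eef_rot: [3.141, -0.0, 1.241]
wrist_force: [-0.4, -0.5, 0.4]
finger_gap: 1.001
gripper_force: 0.0
```

```bash
python3 - <<'E'
from h import *
go([.487,.282,.30],down(157))
im=eyes.get_image("top")[:,:,::-1]; w=eyes.get_image("wrist")[:,:,::-1]
b=cv2.resize(im[70:205,230:360],None,fx=4.4,fy=4.4,interpolation=cv2.INTER_CUBIC)
cv2.imwrite("pics/t3.png",b);cv2.imwrite("pics/w3.png",w)
E
```

```text
t 8.3 shift [ 0.704 -0.778  0.219] turn [ 0.    0.   -0.75] pos [0.6141 0.0525 0.3547] rpy [180.   -0.   71.1] q [-0.11  0.21  1.37  0.    1.57  0.22]
```

View pics/w3.png

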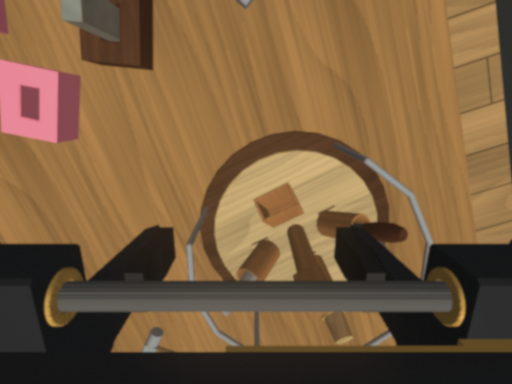

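The wrist view shows the pocket at (280,205), facing the gap between the rail ends at (190,245) and (365,158). I'll zoom in to measure its corners.

```bash
python3 - <<'E'
from h import *
w=cv2.imread("pics/w3.png")[170:240,235:325]; b=cv2.imread("pics/t3.png")
a=cv2.resize(w,(540,420),interpolation=cv2.INTER_CUBIC)
im=np.zeros((600,800,3),np.uint8); im[:420,:540]=a; q=b[180:420,60:320]; im[:240,540:800]=q
w2=cv2.imread("pics/w2.png")[140:235,125:235]; im[250:474,540:800]=cv2.resize(w2,(260,224))
cv2.imwrite("pics/z3.png",im)
E
```

```text
(no output)
```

View pics/z3.png

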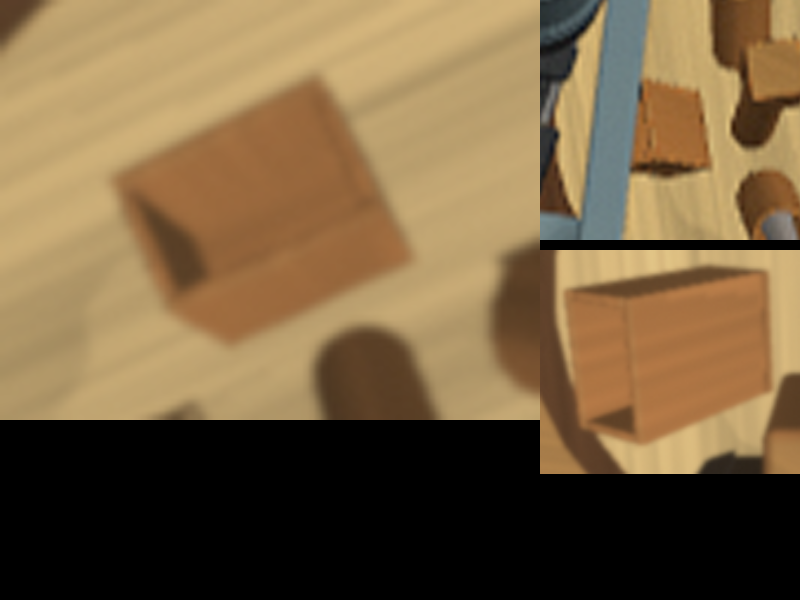

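In the 6x crop (offset 235,170) the mouth's outer lip runs from (115,182) to (318,77) and its post-side lip from (170,302) to (380,206).

```bash
python3 - <<'E'
from h import *
c=cam("wrist"); k=lambda x,y:(235+x/6-.4,170+y/6-.4)
for a,b,z in[((115,182),(318,77),.0995),((170,302),(380,206),.1186)]:
    A=onz(c,k(*a),z)[:2];B=onz(c,k(*b),z)[:2];d=B-A;M=(A+B)/2-C
    print(A-C,B-C,"len",np.hypot(*d),"edge heading",np.degrees(np.arctan2(d[1],d[0]))+90,"mid r",np.hypot(*M),np.degrees(np.arctan2(M[1],M[0])))
o=np.array([np.cos(GA),np.sin(GA)])
print("expected mid r outer",.052+.072*np.sin(.5585)+.018*np.cos(.5585),"inner",.052+.072*np.sin(.5585)-.018*np.cos(.5585))
# gate using both ends seen here
for p in[(190,245),(365,158)]:
    q=onz(c,p,.15)[:2]-C; print(np.hypot(*q),np.degrees(np.arctan2(q[1],q[0])))
go([.487,.282,.30],down(157))
E
```

```text
[-0.04247926  0.09679496] [0.01011691 0.10563231] len 0.053333440428550705 edge heading 99.5379021703659 mid r 0.10249893028261851 99.0830981164124
[-0.03793506  0.0714257 ] [0.01393909 0.07800423] len 0.05228962522218908 edge heading 97.22749680033985 mid r 0.075672171616448 99.12286697825964
expected mid r outer 0.10541877656984833 inner 0.0748889428432597
0.1571718322654585 148.75472683986965
0.15779059876197674 48.887955824486895
t 8.4 shift [ 0.698 -0.776  0.22 ] turn [ 0.   -0.   -0.75] pos [0.6138 0.0539 0.3549] rpy [180.  -0.  71.] q [-0.11  0.21  1.37  0.    1.57  0.23]
```

{"fn": "drive_tool", "kwargs": {
  "commands": [
    [-1, [0.08, -0.09, 0], [0, 0, -0.08]],
    [-1, [0.17, -0.19, 0], [0, 0, -0.17]],
    [-1, [0.26, -0.29, 0.04], [0, 0, -0.26]],
    [-1, [0.35, -0.39, 0.08], [0, 0, -0.35]],
    [-1, [0.44, -0.49, 0.12], [0, 0, -0.44]],
    [-1, [0.53, -0.59, 0.16], [0, 0, -0.53]],
    [-1, [0.62, -0.69, 0.2], [0, 0, -0.62]],
    [-1, [0.7, -0.78, 0.24], [0, 0, -0.71]]
  ]
}}

```text
time: 9.4
position: [0.4875, 0.2813, 0.2945]
eef_rot: [3.141, 0.001, 2.658]
wrist_force: [-0.2, -0.6, 0.1]
finger_gap: 0.997
gripper_force: 0.0
```

{"fn": "drive_tool", "kwargs": {
  "commands": [
    [-1, [0, 0, 0.03], [0, 0, -0.04]],
    [-1, [0, 0, 0.06], [0, 0, -0.04]],
    [-1, [0, 0, 0.08], [0, 0, -0.04]],
    [-1, [0, 0, 0.1], [0, 0, -0.04]],
    [-1, [0, 0, 0.12], [0, 0, -0.04]],
    [-1, [0, 0, 0.14], [0, 0, -0.04]],
    [-1, [0, 0, 0.14], [0, 0, -0.04]],
    [-1, [0, 0, 0.14], [0, 0, -0.04]]
  ]
}}

```text
time: 10.4
position: [0.4876, 0.2812, 0.2599]
eef_rot: [3.141, 0.0, 2.736]
wrist_force: [-0.6, -0.1, -0.4]
finger_gap: 0.998
gripper_force: 0.0
```

```bash
python3 - <<'E'
from h import *
go([.487,.282,.115-.008],down(157))
cv2.imwrite("pics/w4.png",eyes.get_image("wrist")[:,:,::-1])
E
```

```text
t 10.4 shift [0.003 0.002 0.612] turn [ 0.     0.    -0.002] pos [0.4876 0.2812 0.2599] rpy [180.    0.  156.7] q [ 0.31  0.14  1.63  0.    1.37 -0.85]
```

View pics/w4.png

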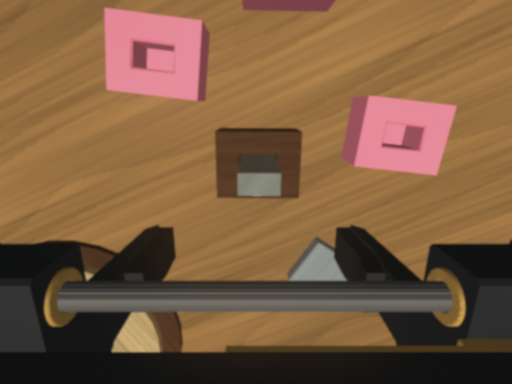

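The wrist view shows the stone's top face at (237–281, 173–196), aligned with the jaws, and the stand at (217–300, 129–198).

```bash
python3 - <<'E'
from h import *
c=cam("wrist"); im=cv2.imread("pics/w4.png").astype(int); s=im[150:210,210:305]
m=((s.max(2)-s.min(2)<30)&(s.mean(2)>110)).astype(np.uint8)
k=max(cv2.findContours(m,0,2)[0],key=cv2.contourArea); r=cv2.minAreaRect(k); b=cv2.boxPoints(r)+[210,150]; print(b)
P=np.array([onz(c,p,.14)[:2] for p in b]); M=P.mean(0); print(M)
for i in range(2): d=P[i+1]-P[i]; print(np.hypot(*d),np.degrees(np.arctan2(d[1],d[0]))%180)
go([*M,.107],down(157))
A,B=[onz(c,p,.055)[:2] for p in((217,129),(300,129))]; d=B-A; print("stand edge",np.hypot(*d),np.degrees(np.arctan2(d[1],d[0]))%180)
E
```

```text
[[238. 174.]
 [280. 174.]
 [280. 195.]
 [238. 195.]]
[0.48624539 0.28634639]
0.03769078775003067 66.7152416631134
0.01973173181730072 158.11530392018204
t 10.45 shift [0.013 0.016 0.612] turn [ 0.     0.    -0.002] pos [0.4876 0.2812 0.26  ] rpy [180.    0.  156.8] q [ 0.31  0.14  1.63 -0.    1.37 -0.85]
stand edge 0.09501675356493125 66.70709226646757
```

{"fn": "drive_tool", "kwargs": {
  "commands": [
    [-1, [0.012, 0.016, 0.09], [0, 0, 0]],
    [-1, [0.012, 0.016, 0.18], [0, 0, 0]],
    [-1, [0.012, 0.016, 0.27], [0, 0, 0]],
    [-1, [0.012, 0.016, 0.36], [0, 0, 0]],
    [-1, [0.012, 0.016, 0.45], [0, 0, 0]],
    [-1, [0.012, 0.016, 0.54], [0, 0, 0]],
    [-1, [0.012, 0.016, 0.6], [0, 0, 0]],
    [-1, [0.012, 0.016, 0.61], [0, 0, 0]]
  ],
  "force": 25
}}

```text
time: 11.45
position: [0.4859, 0.2859, 0.1064]
eef_rot: [-3.141, -0.001, 2.736]
wrist_force: [0.7, 0.3, 0.3]
finger_gap: 1.0
gripper_force: 0.0
```

{"fn": "drive_tool", "kwargs": {
  "commands": [
    [0, [0, 0, 0], [0, 0, 0]],
    [1, [0, 0, 0], [0, 0, 0]],
    [1, [0, 0, 0], [0, 0, 0]],
    [1, [0, 0, 0], [0, 0, 0]],
    [1, [0, 0, 0], [0, 0, 0]],
    [1, [0, 0, 0], [0, 0, 0]],
    [1, [0, 0, 0], [0, 0, 0]],
    [1, [0, 0, 0], [0, 0, 0]]
  ],
  "force": 25
}}

```text
time: 12.45
position: [0.4864, 0.2861, 0.1074]
eef_rot: [3.141, 0.0, 2.736]
wrist_force: [-0.7, 0.9, 2.1]
finger_gap: 0.455
gripper_force: 25.0
```

{"fn": "drive_tool", "kwargs": {
  "commands": [
    [1, [0, 0, -0.05], [0, 0, 0]],
    [1, [0, 0, -0.13], [0, 0, 0]],
    [1, [0, 0, -0.21], [0, 0, 0]],
    [1, [0, 0, -0.3], [0, 0, 0]],
    [1, [0, 0, -0.4], [0, 0, 0]],
    [1, [0, 0, -0.5], [0, 0, 0]],
    [1, [0, 0, -0.6], [0, 0, 0]],
    [1, [0, 0, -0.7], [0, 0, 0]]
  ]
}}

```text
time: 13.45
position: [0.486, 0.2859, 0.2834]
eef_rot: [-3.141, -0.0, 2.736]
wrist_force: [0.2, 0.1, -1.7]
finger_gap: 0.445
gripper_force: 25.0
```

```bash
cat >> h.py <<'E'
o=np.array([np.cos(GA),np.sin(GA),0]); pz=o*np.sin(np.radians(32))+np.array([0,0,np.cos(np.radians(32))])
ty=np.array([np.sin(GA),-np.cos(GA),0]); TR=Rn.from_matrix(np.c_[np.cross(ty,-pz),ty,-pz])
F0=np.array([*C,.048])+.052*o
def ins(foot): return F0+pz*(foot+.0974)
E
python3 - <<'E'
from h import *
s=robot.get_state(); print(s["gripper_force"],s["finger_gap"],s["wrist_force"]); go(ins(.14),TR); print(ins(.14),ins(0))
E
```

```text
24.97945667244494 0.4451331800358945 [ 0.19942187  0.08626386 -1.70808807]
t 13.45 shift [-0.78  -0.56   0.136] turn [ 0.141 -0.255  0.492] pos [0.486  0.2859 0.2834] rpy [-180.    -0.   156.7] q [ 0.32  0.13  1.6  -0.    1.42 -0.84]
[0.60992136 0.08022875 0.24932662] [0.62121999 0.00690547 0.13059988]
```

{"fn": "drive_tool", "kwargs": {
  "commands": [
    [1, [-0.08, -0.06, 0], [0.014, -0.025, 0.05]],
    [1, [-0.18, -0.13, 0], [0.032, -0.057, 0.11]],
    [1, [-0.28, -0.2, 0], [0.05, -0.09, 0.175]],
    [1, [-0.38, -0.27, 0.02], [0.07, -0.125, 0.24]],
    [1, [-0.48, -0.35, 0.05], [0.088, -0.16, 0.305]],
    [1, [-0.58, -0.42, 0.08], [0.106, -0.192, 0.37]],
    [1, [-0.68, -0.49, 0.11], [0.124, -0.224, 0.43]],
    [1, [-0.78, -0.56, 0.136], [0.141, -0.255, 0.492]]
  ]
}}

```text
time: 14.45
position: [0.6103, 0.0798, 0.2482]
eef_rot: [3.14, 0.56, 1.719]
wrist_force: [-0.6, -0.3, -2.0]
finger_gap: 0.451
gripper_force: 25.0
```

```bash
python3 - <<'E'
from h import *
go(ins(.14),TR); go(ins(.1),TR)
cv2.imwrite("pics/w5.png",eyes.get_image("wrist")[:,:,::-1])
s=eyes.get_image("scene")[:,:,::-1]; cv2.imwrite("pics/s5.png",s)
im=np.zeros((600,800,3),np.uint8); im[:384,:512]=cv2.imread("pics/w5.png"); im[:580,512:800]=cv2.resize(s[160:305,140:265][:, :],None,fx=4,fy=4)[:580,106:394]
cv2.imwrite("pics/z5.png",im)
E
```

```text
t 14.45 shift [-0.001 -0.001 -0.005] turn [-0.     0.001 -0.002] pos [0.6103 0.0798 0.2482] rpy [179.9  32.1  98.5] q [ 0.2   0.35  1.5  -0.57  1.36  0.19]
t 14.45 shift [-0.    -0.001  0.155] turn [-0.     0.001 -0.002] pos [0.6103 0.0798 0.2482] rpy [179.9  32.1  98.5] q [ 0.2   0.35  1.5  -0.57  1.36  0.19]
```

View pics/z5.png

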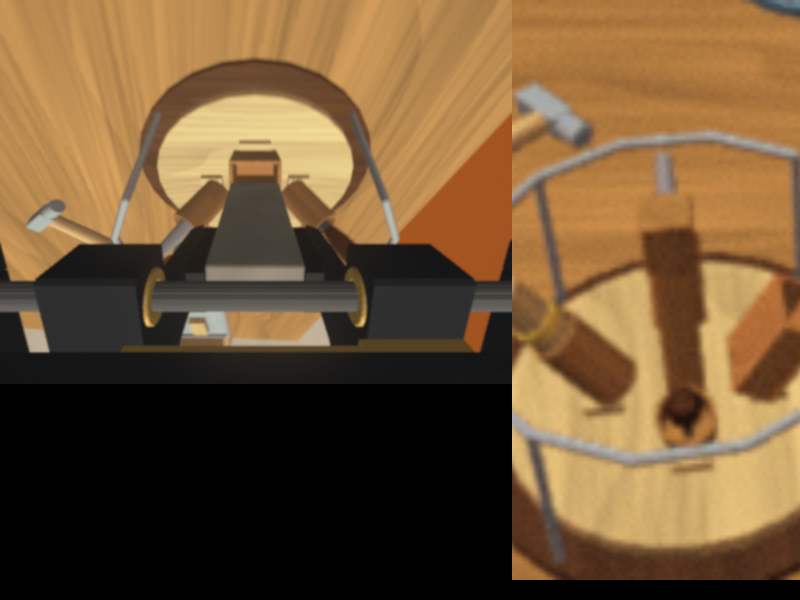

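The wrist view shows the stone's foot (x 231–279, y≈183) centred on the pocket (x 230–281, y 150–180). The scene crop doesn't show the stone.

```bash
python3 - <<'E'
from h import *
c=cam("wrist")
px=-o*np.cos(np.radians(32))+np.array([0,0,np.sin(np.radians(32))])
s=robot.get_state(); R=Rn.from_euler('xyz',s["eef_rot"]).as_matrix(); p=s["position"]
print("mouth outer:",[np.round(proj(c,F0+pz*.072+a*px*.018+b*ty*.0275),1).tolist() for a in(1,-1) for b in(1,-1)])
print("mouth inner:",[np.round(proj(c,F0+pz*.072+a*px*.014+b*ty*.0235),1).tolist() for a in(1,-1) for b in(1,-1)])
print("floor-level back wall:",[np.round(proj(c,F0-pz*.004+px*.018+b*ty*.0275),1).tolist() for b in(1,-1)])
for f in(.0974,-.0326): print("stone",[np.round(proj(c,p+R@[a*.011,b*.020,f]),1).tolist() for a in(1,-1) for b in(1,-1)])
w=cv2.imread("pics/w5.png")[135:200,215:295]; cv2.imwrite("pics/z6.png",cv2.resize(w,(640,520),interpolation=cv2.INTER_CUBIC))
E
```

```text
mouth outer: [[281.0, 192.8], [229.4, 192.8], [281.9, 159.4], [228.5, 159.5]]
mouth inner: [[277.3, 189.2], [233.1, 189.2], [277.9, 163.2], [232.5, 163.3]]
floor-level back wall: [[276.2, 176.0], [234.4, 176.0]]
stone [[279.0, 181.9], [230.5, 182.0], [278.4, 207.1], [231.2, 207.1]]
stone [[305.2, 264.7], [204.8, 264.7], [302.6, 311.2], [207.3, 311.2]]
```

View pics/z6.png

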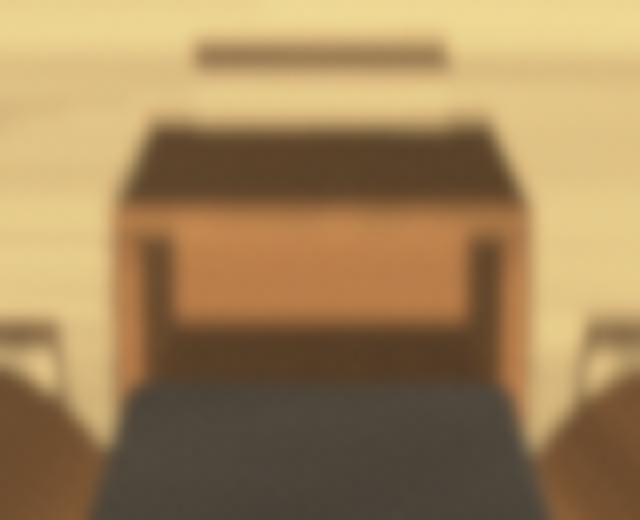

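The pocket's outer lip (y≈160, x 229–280) and the stone's foot edge (y≈183) both match prediction within about 1 px, so I'll insert straight along the tool axis.

{"fn": "drive_tool", "kwargs": {
  "commands": [
    [1, [0, 0, 0.08], [0, 0, 0]],
    [1, [0, 0, 0.16], [0, 0, 0]],
    [1, [0, 0, 0.23], [0, 0, 0]],
    [1, [0, 0, 0.29], [0, 0, 0]],
    [1, [0, 0, 0.35], [0, 0, 0]],
    [1, [0, 0, 0.4], [0, 0, 0]],
    [1, [0, 0, 0.45], [0, 0, 0]],
    [1, [0, 0, 0.5], [0, 0, 0]]
  ]
}}

```text
time: 15.55
position: [0.6206, 0.0146, 0.1417]
eef_rot: [3.141, 0.559, 1.724]
wrist_force: [0.0, 0.1, -2.8]
finger_gap: 0.453
gripper_force: 25.0
```

```bash
python3 - <<'E'
from h import *
go(ins(0),TR); s=robot.get_state(); print(s["wrist_force"],s["moment"])
E
```

```text
t 15.55 shift [-0.002 -0.002  0.054] turn [0.001 0.    0.   ] pos [0.6206 0.0146 0.1417] rpy [180.   32.   98.8] q [ 0.09  0.45  1.6  -0.62  1.14  0.22]
[ 0.00520226  0.0616806  -2.7567684 ] [ 0.43565311 -0.01389443  0.0256282 ]
```

{"fn": "drive_tool", "kwargs": {
  "commands": [
    [1, [0, 0, 0.01], [0, 0, 0]],
    [1, [0, 0, 0.02], [0, 0, 0]],
    [1, [0, 0, 0.03], [0, 0, 0]],
    [1, [0, 0, 0.036], [0, 0, 0]],
    [1, [0, 0, 0.042], [0, 0, 0]],
    [1, [0, 0, 0.046], [0, 0, 0]],
    [1, [0, 0, 0.05], [0, 0, 0]],
    [1, [0, 0, 0.05], [0, 0, 0]]
  ]
}}

```text
time: 16.55
position: [0.6214, 0.0083, 0.1316]
eef_rot: [3.141, 0.559, 1.724]
wrist_force: [-0.2, -0.2, -2.4]
finger_gap: 0.453
gripper_force: 25.0
```

{"fn": "drive_tool", "kwargs": {
  "commands": [
    [1, [0, 0, 0.002], [0, 0, 0]],
    [1, [0, 0, 0.004], [0, 0, 0]],
    [1, [0, 0, 0.006], [0, 0, 0]],
    [1, [0, 0, 0.008], [0, 0, 0]],
    [1, [0, 0, 0.01], [0, 0, 0]],
    [1, [0, 0, 0.01], [0, 0, 0]],
    [1, [0, 0, 0.01], [0, 0, 0]],
    [1, [0, 0, 0.01], [0, 0, 0]]
  ]
}}

```text
time: 17.55
position: [0.6217, 0.0078, 0.1307]
eef_rot: [3.14, 0.559, 1.724]
wrist_force: [-4.8, 6.0, 6.4]
finger_gap: 0.45
gripper_force: 25.0
```

```bash
python3 - <<'E'
from h import *
go(ins(0),TR); s=robot.get_state(); print(s["wrist_force"],s["moment"])
E
```

```text
t 17.55 shift [-0.002 -0.002  0.002] turn [ 0.001  0.    -0.   ] pos [0.6217 0.0078 0.1307] rpy [179.9  32.   98.8] q [ 0.08  0.46  1.6  -0.63  1.12  0.22]
[-4.77874968  6.04736143  6.35682916] [ 0.40491321  0.69149374 -0.52062848]
```

{"fn": "drive_tool", "kwargs": {
  "commands": [
    [1, [0, 0, -0.002], [0, 0, 0]],
    [1, [0, 0, -0.004], [0, 0, 0]],
    [1, [0, 0, -0.005], [0, 0, 0]],
    [1, [0, 0, -0.005], [0, 0, 0]],
    [1, [0, 0, -0.005], [0, 0, 0]],
    [1, [0, 0, -0.005], [0, 0, 0]],
    [1, [0, 0, -0.005], [0, 0, 0]],
    [1, [0, 0, -0.005], [0, 0, 0]]
  ]
}}

```text
time: 18.55
position: [0.6217, 0.0078, 0.1307]
eef_rot: [3.141, 0.559, 1.724]
wrist_force: [-1.2, 4.2, 3.2]
finger_gap: 0.456
gripper_force: 25.0
```

```bash
python3 - <<'E'
from h import *
go(ins(0),TR); s=robot.get_state(); print(s["wrist_force"],s["moment"])
for n in("wrist","scene"): cv2.imwrite(f"pics/{n}7.png",eyes.get_image(n)[:,:,::-1])
E
```

```text
t 18.55 shift [-0.002 -0.002  0.002] turn [0.001 0.    0.   ] pos [0.6217 0.0078 0.1307] rpy [180.   32.   98.8] q [ 0.08  0.46  1.6  -0.63  1.12  0.22]
[-1.1965724   4.21375339  3.17848538] [ 0.49836074  0.21808996 -0.12388822]
```

View pics/wrist7.png

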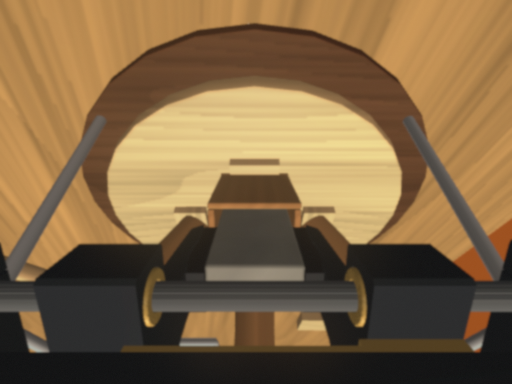

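The stone sits centred in the pocket and the view is symmetric, with the foot lightly on the floor. I'll release and retreat along the tool axis.

{"fn": "drive_tool", "kwargs": {
  "commands": [
    [0, [0, 0, 0], [0, 0, 0]],
    [-0.3, [0, 0, 0], [0, 0, 0]],
    [-0.6, [0, 0, 0], [0, 0, 0]],
    [-1, [0, 0, 0], [0, 0, 0]],
    [-1, [0, 0, 0], [0, 0, 0]],
    [-1, [0, 0, 0], [0, 0, 0]],
    [-1, [0, 0, -0.04], [0, 0, 0]],
    [-1, [0, 0, -0.1], [0, 0, 0]]
  ]
}}

```text
time: 19.65
position: [0.6193, 0.0212, 0.1523]
eef_rot: [-3.141, 0.559, 1.724]
wrist_force: [0.4, -0.5, 0.6]
finger_gap: 1.006
gripper_force: 0.0
```

{"fn": "drive_tool", "kwargs": {
  "commands": [
    [-1, [0, 0, -0.08], [0, 0, 0]],
    [-1, [0, 0, -0.17], [0, 0, 0]],
    [-1, [0, 0, -0.27], [0, 0, 0]],
    [-1, [0, 0, -0.37], [0, 0, 0]],
    [-1, [0, 0, -0.47], [0, 0, 0]],
    [-1, [0, 0, -0.55], [0, 0, 0]],
    [-1, [0, 0, -0.6], [0, 0, 0]],
    [-1, [0, 0, -0.6], [0, 0, 0]]
  ]
}}

```text
time: 20.65
position: [0.6076, 0.1, 0.28]
eef_rot: [3.139, 0.559, 1.724]
wrist_force: [-0.5, -0.6, -0.0]
finger_gap: 1.001
gripper_force: 0.0
```

```bash
python3 - <<'E'
from h import *
c=cam("wrist"); w=eyes.get_image("wrist")[:,:,::-1]; s=eyes.get_image("scene")[:,:,::-1]; cv2.imwrite("pics/w8.png",w)
im=np.zeros((600,800,3),np.uint8); im[:300,:400]=cv2.resize(w,(400,300)); im[:400,400:800]=cv2.resize(s[185:310,140:265],(400,400),interpolation=cv2.INTER_CUBIC)
a=w[80:230,180:330]; im[305:600,:400]=cv2.resize(a,(400,400),interpolation=cv2.INTER_CUBIC)[:295]
cv2.imwrite("pics/z8.png",im)
px=-o*np.cos(np.radians(32))+np.array([0,0,np.sin(np.radians(32))])
for f in(.072,): print("mouth",[np.round(proj(c,F0+pz*.072+a*px*.018+b*ty*.0275),1).tolist() for a in(1,-1) for b in(1,-1)])
print("stone top",[np.round(proj(c,F0+pz*.130+a*px*.011+b*ty*.020),1).tolist() for a in(1,-1) for b in(1,-1)])
E
```

```text
mouth [[276.7, 183.7], [230.8, 183.8], [277.4, 153.8], [230.1, 153.8]]
stone top [[273.7, 192.0], [233.7, 192.1], [274.2, 170.5], [233.3, 170.5]]
```

View pics/z8.png

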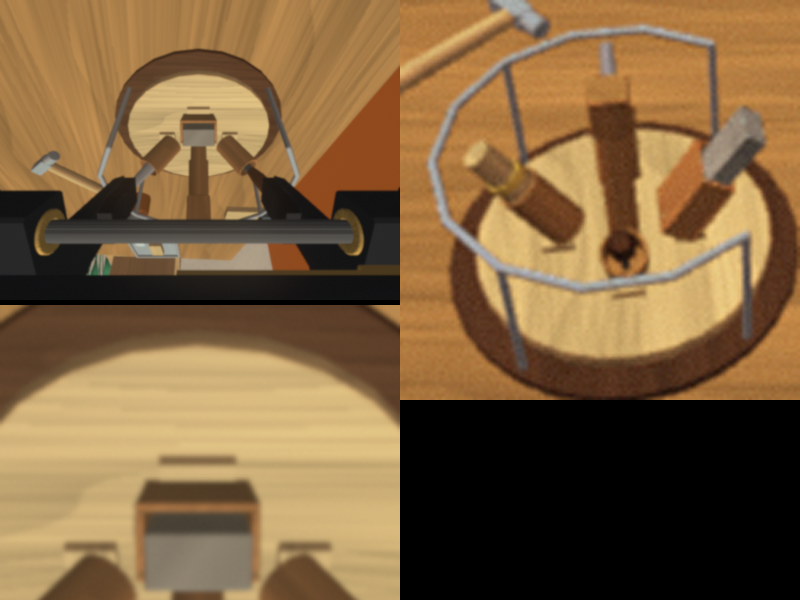

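The stone stands in the pocket, square to the gap (wrist x≈230–277, symmetric), and the robot is clear of everything.

```bash
python3 -c "
from plant import robot
print(robot.finish_job())"
```

```text
the job is handed in; nothing more can be done
None
```

The job is handed in at about 21 s of the allowed 56 s: the pocket was turned to face the gap, measured to within about 1°, and the stone was lowered onto its floor and released, with the arm clear; I haven't seen the verdict.

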